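# Load a swab tube into the sample changer and index it one click

### The job

Take the orange-capped sample tube out of the blue rack, put it upright into the empty carousel pocket at the yellow loading pointer and press it gently down until its stiff sliding seat is fully home on the stop. Then turn the carousel one click anticlockwise (seen from above) by its black knob, so that the next empty pocket comes to the pointer, and let go. Leave the other tubes and the bottle alone.

Things in the scene. Friction and masses are not known exactly. Their poses are not given: they have to be found in the camera images.
- sample: The tube to load: frosted, 16 mm diameter, 95 mm tall with an orange screw cap 20 mm in diameter (73 to 95 mm above the foot); about 30 g, foot bevelled. Origin at the centre of its foot, z up the tube. It stands 45 mm deep in one of the rack's holes. Three more orange-capped tubes are fixed in the carousel and are not it.
- tube_green: Tube of the same shape with a green cap, standing in the rack; leave it. Origin at the centre of its foot.
- tube_white: Tube of the same shape with a white cap, standing in the rack; leave it. Origin at the centre of its foot.
- bottle: Small amber bottle with a blue cap, 44 mm diameter, 85 mm tall, standing on the table; leave it. Origin at the centre of its underside.
- rack: Fixed blue rack, 220 mm (its x) by 50 mm (its y) by 60 mm tall, with one row of four 18 mm holes along x at -84, -28, 28 and 84 mm, hole floor 15 mm above its underside. Origin at the centre of its underside.
- changer: Fixed sample changer: round white base 250 mm wide, 42 mm high, with a tongue and yellow loading pointer on its -x side. Origin: centre of the underside, on the carousel's axis. The grey carousel disc (212 mm wide, top at 55 mm) has six blue pockets on an 80 mm radius, 60 degrees apart; three hold fixed orange-capped tubes (tops 162 mm above the table), three are empty.
- pocket (a point): Centre of the mouth of the empty pocket that starts at the pointer, 120 mm above the table; it turns with the carousel (z up, x pointing to the carousel's axis). Rim 33 mm across outside, bore 20 mm, flared in the top 5 mm. The seat inside is 23 to 49 mm below the mouth before pressing; this differs from changer to changer and is not measured: find it by feel.
- knob (a point): Centre of the black bar grip on the carousel's axis, 142 mm above the table: a bar 46 mm long (along the point's x), 14 mm thick (along its y) and 30 mm tall (from 125 to 155 mm above the table), on a slimmer blue stem. Turns with the carousel.
- carousel (a joint): Angle of the carousel, rad: 0 at the start, growing anticlockwise seen from above. It clicks at every 1.047 rad (60 degrees). Leaving a click takes up to 0.25 N m; past half-way the detent draws it on into the next click and holds it there. Even in its click it gives a little under a sideways push.
- seat (a joint): How far the stiff sliding seat in the pocket is pushed down, m: 0 up, 0.006 home on its stop. Sliding takes about 8 N, rather evenly, and it stays where it is left; at the stop the force climbs above that by about 12 N per mm (a rubber buffer). More than 20 N between the tube and the changer harms it: 11 to 16 N is right, and a tube held askew rubs on the bore and adds to it.
Things that resemble listed ones, but are neither listed nor needed, are in the scene too. Leave any pink or purple look-alike of the sample alone.

How it is judged:
By the outcome, as a careful person would: the job done as asked, in the order asked, and still so for the second after the job is handed in, with the robot touching nothing.
It also fails if it takes over 72 s, if anything falls off the work surface, if the arm or the gripper's body presses on something with over 40 N, if the wrist force passes 120 N, or if a joint passes its speed limit or range.

### The arm

A 6-joint arm with a two-finger parallel gripper is mounted at the origin on the work surface. World frame = base frame: x ahead of the robot, y to its left, z up, the work surface at z = 0. Lengths are in mm, angles in rad, forces in N, time in s.
With the tool pointing down it reaches from about 350 to 975 mm from the base axis. Payload 7.1 kg.
Tool frame: the origin (TCP) lies at the very end of the fingers, on their centre line; the grasp point (between the pads) lies 19 mm behind it (ctrl.hold_point_z is the z of the grasp point in the tool frame, in mm); z points along the fingers, x is the direction in which the jaws open and shut, and the axes are right-handed (so a half turn about z gives the same grasp; the last joint's range is limited). The gripper opens to 88 mm and grips with 3 to 60 N. Pads are 20 mm wide; open, the fingers measure 115 mm over their backs; the gripper's body (75 mm by 178 mm) begins 61 mm behind the grasp point.
Start: joints at [1.151, 0.423, 1.63, -0, 1.089, -0.019], TCP at [243.815, 575.464, 222.675] pointing down, gripper open.
Joint ranges: [-3, 3], [-0.9, 2.11], [0.09, 2.58], [-1.31, 4.45], [0.11, 2.69], [-2.54, 2.54]. Speed limits (rad/s): [2.39, 2.39, 3.01, 3.14, 3.14, 3.14].

### API

Orientations are given as a rotation vector (axis times angle).
In Python, from workcell import ctrl gives the robot as it stands. Calls block until the motion is done:
- ctrl.move_ptp(position, orientation): joint-space move of the TCP to a pose.
- ctrl.move_l(position, attitude=None, vel=150): straight line of the TCP; attitude=None keeps the orientation; vel is the mean speed in mm/s.
- ctrl.move_j(angles): joint-space move.
- ctrl.open_gripper() and ctrl.grab(): open the fingers fully, or close them until they stop; the grip force is fixed at half the most.
- ctrl.dwell(seconds).
- ctrl.ik(position, orientation): joint angles nearest the present ones, or None.
- ctrl.read_state(): the state.
- ctrl.capture(name): name is "side" or "top" or "wrist"; returns a dict with "color" (420x560x3 uint8, blue, green, red), "vfov" (degrees; the focal length in pixels is half the picture's height over the tangent of half this angle, whatever the lens; pixels are square), "cx", "cy" (the principal point, pixels), "R" (3x3) and "t" (3): a world point X has camera coordinates R X + t; the wrist camera has in their place "T_tool_cam" (4x4, takes a point from camera to tool coordinates, whose origin is the TCP and whose axes are the tool frame's). Camera axes: x right, y down, z forward; pixel columns grow to the right and rows downward; lengths in mm; the calibration is good to about 2 mm. A picture is of the moment at which its call begins: read the wrist's pose just before it. There is no depth.
A pose or a line that the arm cannot do raises ctrl.MotionError and nothing moves.
- ctrl.job_done(): hands the job in, once; it reports no verdict.
Trained networks look in a picture, given as the dict that the camera call returned (one of the last four; its "shot" number tells which), for a name from the list of things; names that differ only in an ending like _2 or _b are one class to them, and where a whole thing is asked for, a point or a joint stands for the part that bears it (a point fixed in the world has none). Each returns a list of dicts, best first, with "p" (0 to 1); they miss things now and then, are a little off and sometimes report something else, mostly with a low value. They report only what shows in the picture. A call takes as long as a camera call. They do not tell look-alikes from the thing itself.
- ctrl.outline_of(picture, label): "pixels" (420x560 bool, what is visible of it) and "position" ([column, row] in pixels, amid what is visible of it).
- ctrl.tip_of(picture, label): "position" ([column, row] in pixels: a listed point, or the origin of a listed thing).
The state is a dict: "time": time; "joint_positions": joint angles; "dq": joint speeds; "tau": joint torques, N m; "tcp_pos": TCP position; "tcp_rot": TCP orientation; "force": force on the tool from outside, world axes, zero at the start; "moment": the same for the moment, N m; "grip_width": opening from 0.0 (shut) to 1.0 (fully open).
Only numpy, scipy, OpenCV 4.12 (cv2) and the standard library are available. Lean on these libraries where they do the work, as an engineer would, in place of code of your own. Each camera call takes 0.05 s, during which the arm holds its last target.

## Working session

There is one attempt and no reset: what is moved stays moved. The work goes in short steps, each a Python script; the robot and the scene stay as the last script left them, time stands still between calls to the robot, and variables do not carry over. Pictures are saved under pics/ and viewed, and the job is handed in when it is done.

```bash
ls; mkdir -p pics; cat > h.py <<'E'
import numpy as np, cv2, pickle
from workcell import ctrl
from scipy.spatial.transform import Rotation as Rn
def K(p):
    f=p["color"].shape[0]/2/np.tan(np.radians(p["vfov"])/2); return f,p["cx"],p["cy"]
def ray(p,uv):
    f,cx,cy=K(p); d=np.array([(uv[0]-cx)/f,(uv[1]-cy)/f,1.])
    R=np.array(p["R"]);t=np.array(p["t"]); return -R.T@t, R.T@d
def atz(p,uv,z):
    o,d=ray(p,uv); return o+d*(z-o[2])/d[2]
def proj(p,X):
    f,cx,cy=K(p); c=np.array(p["R"])@np.array(X,float)+np.array(p["t"]); return np.array([cx+f*c[0]/c[2],cy+f*c[1]/c[2]])
def wrist():
    s=ctrl.read_state(); p=ctrl.capture("wrist"); T=np.eye(4)
    T[:3,:3]=Rn.from_rotvec(s["tcp_rot"]).as_matrix();T[:3,3]=s["tcp_pos"]
    M=np.linalg.inv(T@np.array(p["T_tool_cam"])); p["R"]=M[:3,:3];p["t"]=M[:3,3]; return p
E
python3 - <<'E'
from h import *
for n in("side","top","wrist"):
    p=wrist() if n=="wrist" else ctrl.capture(n)
    cv2.imwrite(f"pics/a_{n}.png",p["color"]); print(n,p["vfov"],p["cx"],p["cy"],np.round(p["R"],3).tolist(),np.round(p["t"]))
    pickle.dump(p,open(f"a_{n}.pkl","wb"))
    for l in ("sample","rack","changer","pocket","knob","tube_green","tube_white","bottle"):
        r=ctrl.tip_of(p,l); o=ctrl.outline_of(p,l)
        print(l,[(np.round(x["position"]).tolist(),round(x["p"],2)) for x in r],[(np.round(x["position"]).tolist(),round(x["p"],2)) for x in o])
print(ctrl.read_state())
E
```

```text
pics
side 54.17179608160037 278.67899547252784 213.5079650233885 [[-0.992, -0.122, -0.011], [-0.079, 0.704, -0.705], [0.094, -0.699, -0.709]] [610.  96. 751.]
sample [([331.0, 319.0], 0.9), ([284.0, 274.0], 0.87), ([328.0, 385.0], 0.59)] [([334.0, 367.0], 0.72), ([284.0, 255.0], 0.64), ([369.0, 290.0], 0.58)]
rack [([316.0, 323.0], 0.66), ([331.0, 317.0], 0.18)] [([313.0, 316.0], 0.78)]
changer [([313.0, 197.0], 0.64)] [([313.0, 187.0], 0.96)]
pocket [([350.0, 140.0], 0.97)] [([312.0, 171.0], 0.93)]
knob [([314.0, 139.0], 0.65)] [([314.0, 172.0], 0.66), ([369.0, 289.0], 0.25)]
tube_green [([261.0, 326.0], 0.65)] [([258.0, 299.0], 0.87), ([315.0, 170.0], 0.36)]
tube_white [([363.0, 314.0], 0.72), ([315.0, 320.0], 0.32)] [([370.0, 285.0], 0.64)]
bottle [([206.0, 247.0], 0.93)] [([204.0, 234.0], 0.96)]
top 55.500372758153425 281.00174945330355 219.44886152735253 [[0.004, -1.0, -0.022], [-0.991, -0.001, -0.137], [0.137, 0.023, -0.99]] [ 50. 605. 712.]
sample [([167.0, 271.0], 0.71), ([220.0, 270.0], 0.49), ([265.0, 226.0], 0.41), ([394.0, 241.0], 0.32)] [([261.0, 222.0], 0.6), ([213.0, 2
[... 728 characters left out ...]
] []
bottle [] []
{'time': 2.55, 'joint_positions': array([ 1.15101453e+00,  4.23106647e-01,  1.62991477e+00, -1.83712188e-06,
        1.08863253e+00, -1.90223397e-02]), 'dq': array([-7.41848363e-05,  3.14972564e-05, -3.61711455e-04, -1.30634061e-03,
       -1.31925614e-03,  2.10297828e-03]), 'tau': array([ 1.35443577e-03, -5.44568968e+01, -2.74040866e+01,  6.44687656e-02,
        1.70360052e-02, -9.61004332e-06]), 'tcp_pos': array([243.79863827, 575.44981914, 222.66509356]), 'tcp_rot': array([ 2.61912250e+00,  1.73481601e+00, -7.98937029e-05]), 'force': array([-0.23035908,  0.33462904,  0.57357173]), 'moment': array([-0.02377745, -0.07314426,  0.02450806]), 'grip_width': 1.0048511272875846}
```

View pics/a_side.png

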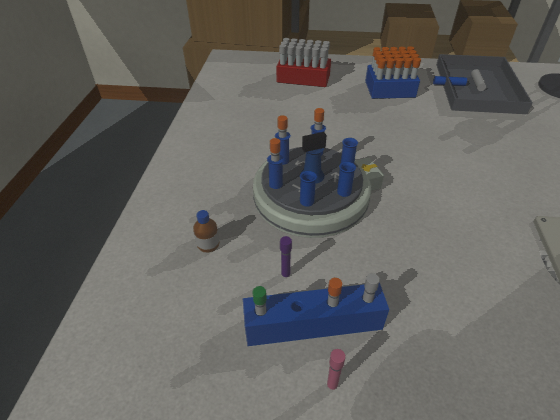

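View pics/a_top.png

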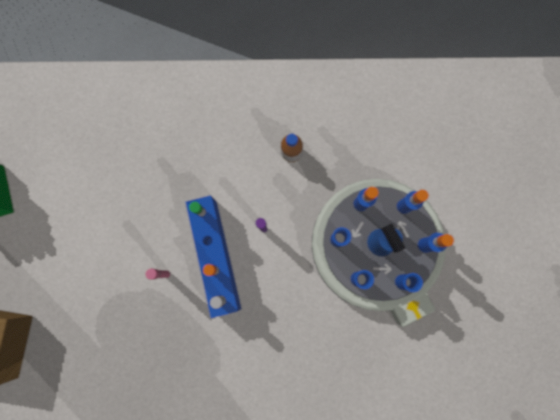

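Orange-capped candidates:
- Rack tube: side (335,290), top (209,270). By the description, this is the sample.
- Three fixed carousel tubes: top (371,194), (421,196), (445,240).
- Pink look-alike: side (336,368). Purple look-alike: side (286,257).
- A background rack of orange caps: side (396,60).

The pocket at the pointer is at top (409,283) and side (350,145). Next I'll triangulate.

```bash
python3 - <<'E'
from h import *
s=pickle.load(open("a_side.pkl","rb"));t=pickle.load(open("a_top.pkl","rb"))
print(s["R"]@np.zeros(3), -np.array(s["R"]).T@s["t"], -np.array(t["R"]).T@t["t"])
def tri(a,b):
    A=[];B=[]
    for p,uv in((s,a),(t,b)):
        o,d=ray(p,uv);d=d/np.linalg.norm(d);P=np.eye(3)-np.outer(d,d);A.append(P);B.append(P@o)
    X=np.linalg.lstsq(np.vstack(A),np.hstack(B),rcond=None)[0]
    return np.round(X,1),np.round(proj(s,X)-a,1),np.round(proj(t,X)-b,1)
def blob(p,box):
    x0,y0,x1,y1=box;h=cv2.cvtColor(p["color"],cv2.COLOR_BGR2HSV)[y0:y1,x0:x1]
    m=(h[...,0]<18)&(h[...,1]>150)&(h[...,2]>120);ys,xs=np.nonzero(m);return np.array([xs.mean()+x0,ys.mean()+y0]),m.sum()
a=blob(s,(322,272,350,300));b=blob(t,(198,258,220,282));print(a,b)
print("cap",tri(a[0],b[0]))
print("pocket",tri((350,140),(409,284)))
print("knob",tri((314,139),(394,240)))
print("bottle",tri((206,247),(293,156)));print("rack",tri((316,323),(215,254)))
print("white",tri((363,314),(223,298)))
print("green",tri((261,326),(207,217)))
print("changer",tri((313,197),(377,247)))
for n,uv,z in(("sample top",b[0],99),("pocket",(409,284),120),("knob",(394,240),142),("purple",(265,226),0),("pink",(167,271),0)): print(n,np.round(atz(t,uv,z),1))
cv2.imwrite("pics/b.png",np.hstack([cv2.resize(s["color"][250:350,230:400],None,fx=2.3,fy=2.3,interpolation=3),cv2.resize(t["color"][170:330,160:310],None,fx=2.3*100/160,fy=2.3*100/160,interpolation=3)]))
cv2.imwrite("pics/c.png",cv2.resize(t["color"][170:330,300:460],None,fx=3.5,fy=3.5,interpolation=3))
E
```

```text
[0. 0. 0.] [542.78252076 532.05513947 606.64906984] [501.51387862  34.64205815 789.49430013]
(array([334.17687075, 284.93877551]), np.int64(147)) (array([209.19101124, 269.60674157]), np.int64(89))
cap (array([509.9, 173.2, 102.8]), array([0.1, 0. ]), array([ 0. , -0.1]))
pocket (array([ 488.9, -158.1,  130.2]), array([0.7, 0.1]), array([ 0. , -0.9]))
knob (array([ 559.3, -132.7,  144.8]), array([0.8, 0.1]), array([ 0., -1.]))
bottle (array([751.3,  28.9, -14.7]), array([2.5, 0.6]), array([-0.1, -2.4]))
rack (array([536.2, 182.4,   6.9]), array([-3.1, -0.6]), array([-0.3,  2.6]))
white (array([456.7, 162.8,  15.6]), array([-0.2, -0. ]), array([-0. ,  0.2]))
green (array([616.8, 199.7,   8.2]), array([1.3, 0.3]), array([ 0. , -1.1]))
changer (array([ 556.4, -139.1,  -13. ]), array([-0.4, -0.1]), array([-0. ,  0.4]))
sample top [509.8 174.   99. ]
pocket [ 487.3 -161.   120. ]
knob [ 557.9 -133.3  142. ]
purple [597.7  84.7   0. ]
pink [508.  277.6   0. ]
```

View pics/b.png

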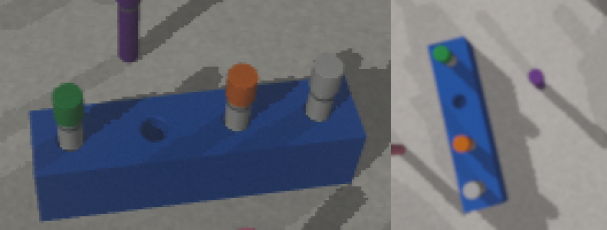

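View pics/c.png

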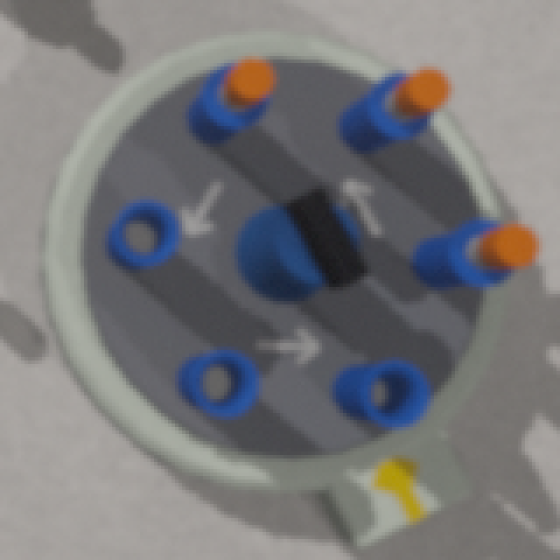

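The crop confirms that the orange cap is the second tube from the white end of the rack. It stands at about (510,173), and the rack yaw is about 12°. Next is a closer look at both sites with the wrist camera.

```bash
cat >> h.py <<'E'
def down(a,tilt=None):
    x=np.array([np.cos(a),np.sin(a),0]);z=np.array([0,0,-1.]);return Rn.from_matrix(np.column_stack([x,np.cross(z,x),z])).as_rotvec()
def bestdown(pos,deg):
    c=[]
    for d in(deg,deg+180):
        q=ctrl.ik(pos,down(np.radians(d)))
        if q is not None:c.append((abs(q[5]),d,q))
    c.sort(key=lambda v:v[0]);return c
def st():
    s=ctrl.read_state();print("t",round(s["time"],2),"tcp",np.round(s["tcp_pos"],2),"F",np.round(s["force"],2),"M",np.round(s["moment"],3),"g",round(s["grip_width"],3));return s
E
python3 - <<'E'
from h import *
p=wrist();print(np.round(p["T_tool_cam"],2).tolist())
for pos,d in(((510,173,240),102),((488,-158,330),109)):
    for c in bestdown(pos,d): print(c[1],np.round(c[2],2))
pos=(510,173,270);c=bestdown(pos,102)[0]
ctrl.move_ptp(pos,down(np.radians(c[1])));st()
p=wrist();cv2.imwrite("pics/w1.png",p["color"]);pickle.dump(p,open("w1.pkl","wb"))
for l in("sample","rack"):
    print(l,[(np.round(x["position"],1).tolist(),round(x["p"],2)) for x in ctrl.tip_of(p,l)])
print(proj(p,(510,173,110)),proj(p,(510,173,15)))
E
```

```text
[[1.0, -0.0, 0.0, -0.6], [-0.0, 0.97, 0.26, -71.56], [-0.0, -0.26, 0.97, -160.99], [0.0, 0.0, 0.0, 1.0]]
102 [ 0.3   0.28  1.81 -0.    1.06 -1.48]
282 [ 0.3   0.28  1.81 -0.    1.06  1.67]
289 [-0.34  0.14  1.76 -0.    1.24  0.9 ]
109 [-0.34  0.14  1.76 -0.    1.24 -2.24]
t 4.37 tcp [509.88 173.54 269.95] F [ 0.07 -0.55 -0.41] M [0.068 0.011 0.011] g 1.0
sample [([200.1, 226.0], 0.93), ([369.7, 192.6], 0.72)]
rack [([283.4, 200.7], 0.94)]
[281.23118072 199.21729997] [281.40333853 181.85016381]
```

View pics/w1.png

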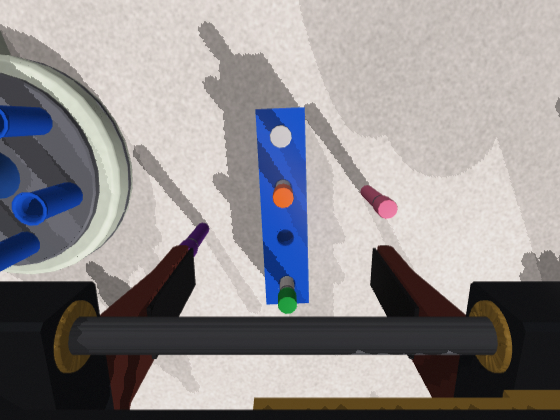

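The wrist view shows the sample cap at (283,197), the white cap at (281,137), the green cap at (287,305), and pink and purple outside the rack. I'll turn to the flipped wrist angle, which also suits the carousel, and measure again.

```bash
cat >> h.py <<'E'
def cap(p,z=110,near=None,r=22):
    h=cv2.cvtColor(p["color"],cv2.COLOR_BGR2HSV);m=((h[...,0]<14)&(h[...,1]>170)&(h[...,2]>190)).astype(np.uint8)
    n,l,s,c=cv2.connectedComponentsWithStats(m)
    k=[(np.hypot(*(c[i]-near)),i) for i in range(1,n) if s[i,4]>60];k.sort();i=k[0][1]
    return c[i],s[i]
E
python3 - <<'E'
from h import *
p=pickle.load(open("w1.pkl","rb"));c,s=cap(p,near=(283,197));print(c,s,atz(p,c,110)); print("w",atz(p,(281,137),110),"g",atz(p,(287,305),110))
pos=(510,173,230)
ctrl.move_ptp(pos,down(np.radians(282)));st()
p=wrist();cv2.imwrite("pics/w2.png",p["color"]);pickle.dump(p,open("w2.pkl","wb"))
n=proj(p,(510,173,110));c,s=cap(p,near=n);print(n,c,s,atz(p,c,110))
E
```

```text
[282.70588235 197.20588235] [273 188  20  20 306] [507.83816463 173.9454612  110.        ]
w [454.5138969 161.0217892 110.       ] g [616.10416245 201.47666778 110.        ]
t 7.17 tcp [510.05 173.04 230.05] F [ 0.04 -0.29  0.98] M [ 0.044  0.17  -0.022] g 1.0
[283.07180632 206.5699627 ] [280.92434988 206.54137116] [270 193  23  26 423] [509.65576532 174.73001307 110.        ]
```

View pics/w2.png

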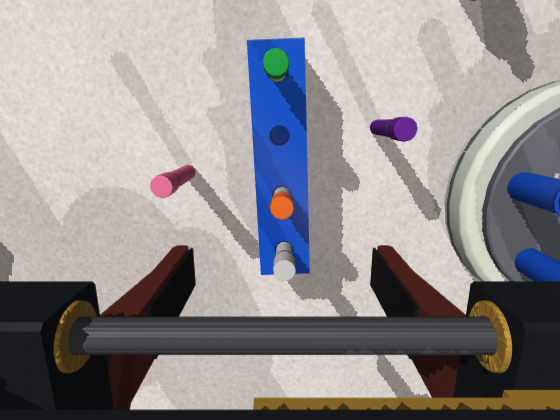

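```bash
python3 - <<'E'
from h import *
o=down(np.radians(283.6))
ctrl.move_l((508.9,174.2,130),o,vel=120)
ctrl.move_l((508.9,174.2,81),vel=80);st()
p=wrist();cv2.imwrite("pics/w3.png",p["color"])
ctrl.grab();st();ctrl.dwell(.2);st()
p=ctrl.capture("side");cv2.imwrite("pics/s3.png",cv2.resize(p["color"][200:400,200:440],None,fx=2.5,fy=2.5))
E
```

```text
t 8.96 tcp [509.06 174.25  81.03] F [-0.68 -0.42 -0.21] M [-0.074  0.137  0.006] g 0.998
t 10.08 tcp [508.89 174.18  80.99] F [ 0.5  -0.12  0.65] M [-0.115  0.104  0.015] g 0.206
t 10.28 tcp [508.89 174.19  80.99] F [-0.5   0.47 -0.04] M [ 0.021  0.15  -0.008] g 0.206
```

View pics/w3.png

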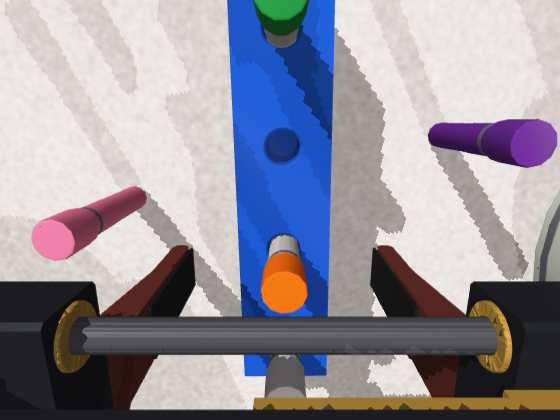

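View pics/s3.png

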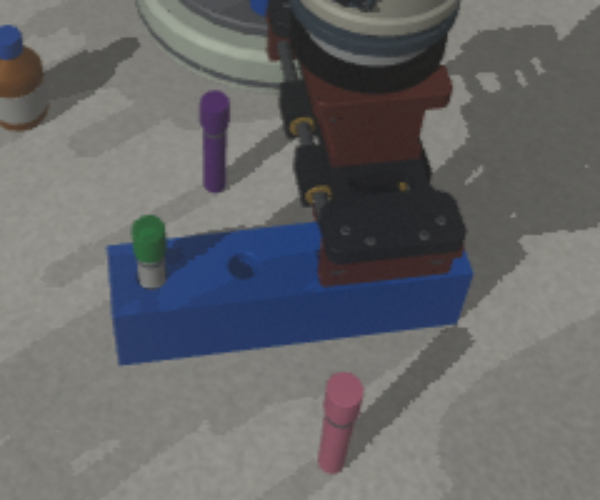

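```bash
python3 - <<'E'
from h import *
ctrl.move_l((508.9,174.2,215),vel=150);s0=st()
# above pocket, back along -radial so camera sees it
o=down(np.radians(289))
p=wrist();cv2.imwrite("pics/w4.png",p["color"])
ctrl.move_ptp((470,-110,240),o);st()
p=wrist();cv2.imwrite("pics/w5.png",p["color"]);pickle.dump(p,open("w5.pkl","wb"))
for l in("pocket","knob","changer"):
    for x in ctrl.tip_of(p,l): print(l,np.round(x["position"],1),round(x["p"],2),np.round(atz(p,x["position"],{"pocket":120,"knob":142,"changer":0}[l]),1))
print(proj(p,(488,-158,120)),proj(p,(558,-133,142)))
E
```

```text
t 11.38 tcp [508.27 173.99 214.16] F [ 0.17 -0.49 -0.34] M [-0.08   0.149 -0.013] g 0.209
t 12.53 tcp [ 470.19 -109.43  239.73] F [ 0.66  0.27 -0.51] M [-0.022  0.188 -0.033] g 0.203
pocket [356.5 209.4] 0.6 [ 487.6 -167.1  120. ]
knob [354.9 105.4] 0.75 [ 560.9 -131.3  142. ]
changer [326.8 108.8] 0.58 [ 561.6 -128.2    0. ]
[346.41125722 205.45055656] [355.59917488 110.26577301]
```

View pics/w4.png

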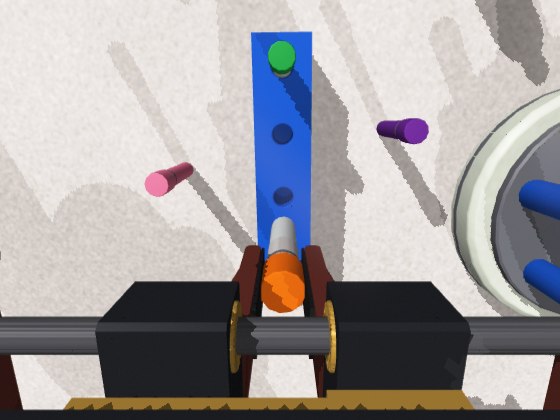

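View pics/w5.png

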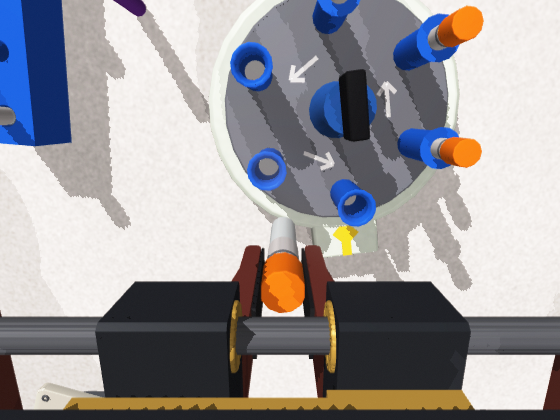

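```bash
python3 - <<'E'
from h import *
p=pickle.load(open("w5.pkl","rb"))
im=p["color"][120:250,220:400];cv2.imwrite("pics/w5z.png",cv2.resize(im,None,fx=4.4,fy=4.4,interpolation=3))
for l in [(487,-162),(485,-158),(489,-160)]:
    print(l,proj(p,(*l,120)))
E
```

```text
(487, -162) [350.49317889 208.11379279]
(485, -158) [345.05983787 208.80656063]
(489, -160) [349.13445701 205.10246962]
```

View pics/w5z.png

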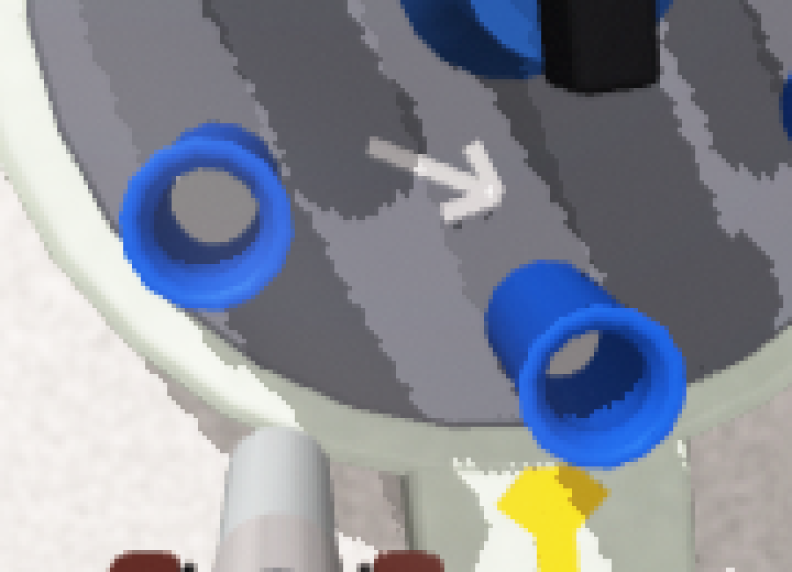

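```bash
python3 - <<'E'
from h import *
t=pickle.load(open("a_top.pkl","rb"));s=pickle.load(open("a_side.pkl","rb"));p=pickle.load(open("w5.pkl","rb"))
print("top",atz(t,(412.3,282.3),120)); print("wrist",atz(p,(356.8,207.7),120),"next",atz(p,(267,170.5),120))
print("top next",atz(t,(300+220/3.5,170+384/3.5),120), "3rd",atz(t,(300+143/3.5,170+234/3.5),120))
T=np.linalg.inv(np.array(p["T_tool_cam"]));f,cx,cy=K(p)
for q in((0,0,-29),(10,0,-29),(0,0,66),(8,0,66)):
    c=T@np.array([*q,1]);print(q,cx+f*c[0]/c[2],cy+f*c[1]/c[2])
cv2.imwrite("pics/w5y.png",cv2.resize(p["color"][210:320,240:330],None,fx=5,fy=5,interpolation=3))
cv2.imwrite("pics/a_side_z.png",cv2.resize(s["color"][100:210,250:390],None,fx=5,fy=5,interpolation=3))
E
```

```text
top [ 490.04170863 -166.48953982  120.        ]
wrist [ 489.01260283 -166.76207104  120.        ] next [494.03789569 -87.43084184 120.        ]
top next [493.91529617 -85.57678335 120.        ] 3rd [564.88288555 -50.53988893 120.        ]
(0, 0, -29) 283.6775354048226 292.71705199329386
(10, 0, -29) 307.92127488177715 292.72943399748414
(0, 0, 66) 283.3297060404493 225.71518895873905
(8, 0, 66) 295.216155706889 225.71917744758179
```

View pics/w5y.png

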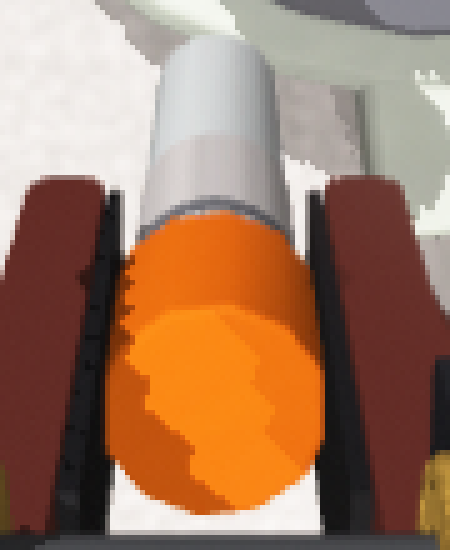

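View pics/a_side_z.png

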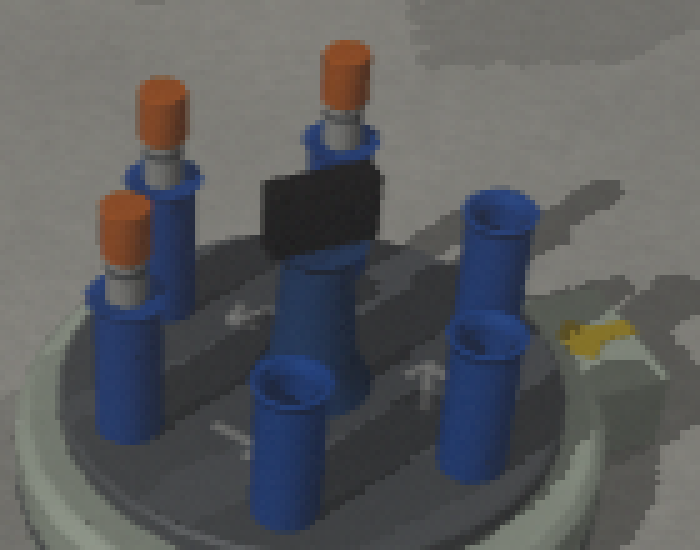

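```bash
cat >> h.py <<'E'
def F(n=6):
    a=[]
    for _ in range(n): a.append(ctrl.read_state()["force"]); ctrl.dwell(.01)
    return np.mean(a,0)
E
python3 - <<'E'
from h import *
s=pickle.load(open("a_side.pkl","rb"))
print(proj(s,(489.5,-166.7,120)), "seen 350.2,142.4")
o=down(np.radians(296.5))
ctrl.move_ptp((489.5,-166.7,215),o)
ctrl.move_l((489.5,-166.7,192),vel=100);ctrl.dwell(.2);st();print("F0",F(10))
p=wrist();cv2.imwrite("pics/w6.png",p["color"]);pickle.dump(p,open("w6.pkl","wb"))
s=ctrl.capture("side");cv2.imwrite("pics/s6.png",cv2.resize(s["color"][80:200,280:420],None,fx=5,fy=5,interpolation=3))
t=ctrl.capture("top");cv2.imwrite("pics/t6.png",cv2.resize(t["color"][230:330,350:470],None,fx=5,fy=5,interpolation=3))
print(proj(p,(489.5,-166.7,120)),proj(s,(489.5,-166.7,126)),proj(t,(489.5,-166.7,126)))
E
```

```text
[349.82455754 141.80006223] seen 350.2,142.4
t 13.68 tcp [ 489.89 -166.61  192.71] F [-0.38 -0.45 -0.42] M [-0.068  0.13  -0.05 ] g 0.209
F0 [-0.14875347 -0.02586996 -0.17844033]
[283.26945713 223.55433826] [350.15951779 139.32155051] [413.55981757 282.70542195]
```

View pics/w6.png

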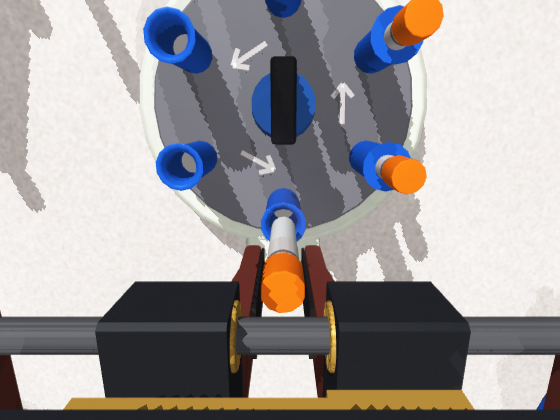

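View pics/s6.png

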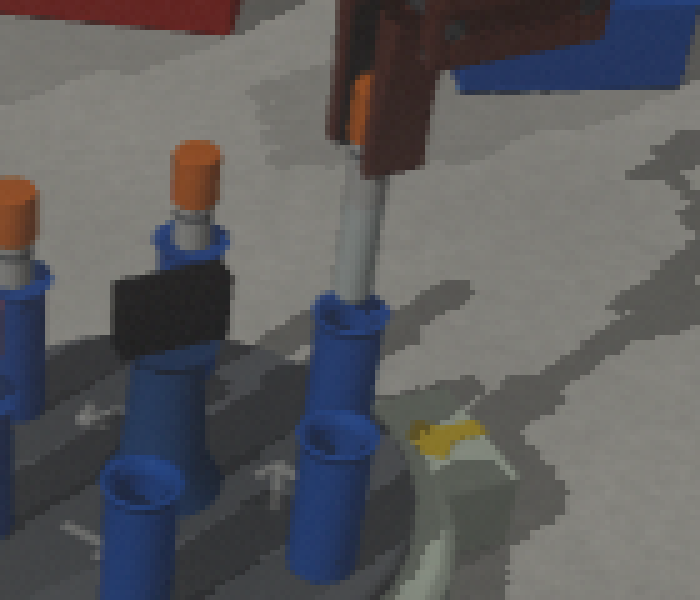

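View pics/t6.png

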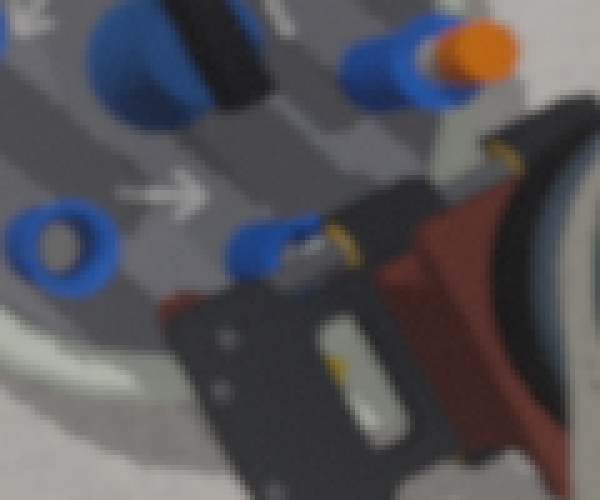

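The tube stands plumb over the pocket at the pointer: wrist (283,220), and side view with the foot above the rim. Next I'll insert it by feel.

```bash
python3 - <<'E'
from h import *
F0=F(10);x,y=489.5,-166.7;z=188.
log=[]
while z>160:
    z-=3;ctrl.move_l((x,y,z),vel=40);f=F(4)-F0
    print(z,np.round(f,1),end=" | ")
    if f[2]>4 or np.hypot(f[0],f[1])>5: break
print();print("F",F(10)-F0);st()
E
```

```text
185.0 [-0.3 -0.1  0.3] | 182.0 [-0.7 -0.2  0.4] | 179.0 [-0.4 -0.9 -0.1] | 176.0 [-0.   0.   0.6] | 173.0 [-0.3 -0.3  0.3] | 170.0 [-0.  -0.6  0.1] | 167.0 [ 0.2 -0.1 -0.2] | 164.0 [ 0.  -0.2 -0. ] | 161.0 [-0.1 -0.7  0.8] | 158.0 [ 0.  -0.6 -0.2] | 
F [-0.254158   -0.01830941  0.32384111]
t 16.99 tcp [ 489.52 -166.71  157.98] F [-0.44 -0.83 -1.02] M [ 0.021  0.125 -0.061] g 0.209
```

```bash
python3 - <<'E'
from h import *
F0=np.array([-.2,0,-.2]);x,y=489.5,-166.7;z=158.
while z>130:
    z-=1;ctrl.move_l((x,y,z),vel=25);f=F(4)-F0
    print(z,round(float(ctrl.read_state()["tcp_pos"][2]),2),np.round(f,1),end=" | ")
    if f[2]>3 or np.hypot(f[0],f[1])>5: break
print();print("F",F(10)-F0);st()
E
```

```text
157.0 156.98 [-0.1  0.3 -0.2] | 156.0 155.95 [-0.1  0.4  0. ] | 155.0 154.95 [-0.2 -0.3 -0.4] | 154.0 153.94 [-0.   0.4  0.1] | 153.0 152.96 [ 0.4  0.1 -0.4] | 152.0 151.97 [ 0.5  0.  -0.3] | 151.0 150.95 [-0.1  0.3  0. ] | 150.0 149.95 [0.2 0.1 0.3] | 149.0 148.96 [ 0.2 -0.2 -0.2] | 148.0 147.96 [ 0.2  0.3 -0.2] | 147.0 146.97 [ 0.4 -0.  -0.2] | 146.0 145.95 [ 0.2 -0.   0.3] | 145.0 144.94 [ 0.2 -0.  -0.6] | 144.0 143.94 [ 0.5 -0.6  0.5] | 143.0 142.95 [-0.3  0.2  0.4] | 142.0 141.98 [ 0.6 -0.3 -0.1] | 141.0 140.94 [-0.5  0.2 -0. ] | 140.0 140.06 [ 0.4 -0.   0.5] | 139.0 139.51 [ 0.1 -0.   5.1] | 
F [-0.02172853 -0.18330884  4.98311647]
t 22.46 tcp [ 489.94 -166.87  139.49] F [-1.18  0.54  4.65] M [ 0.011  0.235 -0.001] g 0.204
```

```bash
python3 - <<'E'
from h import *
F0=np.array([-.2,0,-.2]);x,y=489.5,-166.7;z=139.
while z>128:
    z-=.5 if z>135 else .3;ctrl.move_l((x,y,z),vel=15);f=F(6)-F0
    print(round(z,1),round(float(ctrl.read_state()["tcp_pos"][2]),2),np.round(f,1),end=" | ")
    if f[2]>11.3 or np.hypot(f[0],f[1])>5: break
print();print("F",F(15)-F0);st()
E
```

```text
138.5 139.11 [-1.   0.4  7. ] | 138.0 138.68 [-0.2  0.1  7.2] | 137.5 138.2 [-0.1 -0.   7.5] | 137.0 137.71 [-0.2 -0.1  7.4] | 136.5 137.2 [-0.5  0.1  7.1] | 136.0 136.71 [-0.2 -0.   7.4] | 135.5 136.21 [-0.6 -0.5  7.1] | 135.0 135.7 [-0.2 -0.2  7.5] | 134.7 135.43 [-0.  -0.2  7.4] | 134.4 135.11 [-0.2 -0.2  7.6] | 134.1 134.82 [-0.4 -0.2  7.7] | 133.8 134.54 [-0.5 -0.5  7.6] | 133.5 134.22 [-0.3 -0.2  7.3] | 133.2 133.92 [-0.1 -0.   7.3] | 132.9 133.59 [-0.3 -0.   7.3] | 132.6 133.32 [-0.4  0.1  7.5] | 132.3 133.17 [-0.9 -0.5  8.9] | 132.0 133.01 [-0.3  0.2  9.8] | 131.7 132.89 [-0.7  0.3 11.5] | 
F [-0.85985291  0.11605565 11.55394633]
t 28.28 tcp [ 490.5  -167.13  132.9 ] F [-1.17  0.71 10.95] M [-0.031  0.382 -0.039] g 0.206
```

```bash
python3 - <<'E'
from h import *
F0=np.array([-.2,0,-.2]);x,y=489.5,-166.7
ctrl.move_l((x,y,131.4),vel=15);print(F(10)-F0);st()
ctrl.move_l((x,y,132.5),vel=15);print(F(6)-F0);st()
ctrl.open_gripper();st()
ctrl.move_l((x,y,260),vel=150)
p=wrist();cv2.imwrite("pics/w7.png",p["color"]);pickle.dump(p,open("w7.pkl","wb"))
s=ctrl.capture("side");cv2.imwrite("pics/s7.png",cv2.resize(s["color"][80:220,260:420],None,fx=4,fy=4,interpolation=3))
for x in ctrl.tip_of(p,"knob"): print(x["position"],x["p"],atz(p,x["position"],142))
for d in(296.5,326.5,356.5): 
  for c in bestdown((560,-131.3,150),d): print(c[1],np.round(c[2],2))
st()
E
```

```text
[-1.01542849  0.14001152 12.80029301]
t 28.62 tcp [ 490.67 -167.21  132.77] F [-0.89 -0.26 12.04] M [-0.09   0.423 -0.003] g 0.205
[-0.16560441 -0.31723329  7.7164905 ]
t 28.92 tcp [ 490.17 -167.01  133.25] F [-0.08  0.09  6.59] M [0.004 0.282 0.027] g 0.204
t 30.07 tcp [ 489.48 -166.7   132.47] F [-0.39 -0.21  0.62] M [-0.001  0.193 -0.003] g 0.999
[286.1, 101.4] 0.6 [ 563.31377286 -131.42693874  142.        ]
296.5 [-0.25  0.44  1.79 -0.    0.9   0.86]
476.5 [-0.25  0.44  1.79 -0.    0.9  -2.28]
326.5 [-0.25  0.44  1.79  0.    0.9   0.33]
356.5 [-0.25  0.44  1.79 -0.    0.9  -0.19]
t 31.22 tcp [ 488.95 -166.51  258.96] F [-0.44 -0.02  0.16] M [-0.05   0.125 -0.005] g 0.998
```

View pics/w7.png

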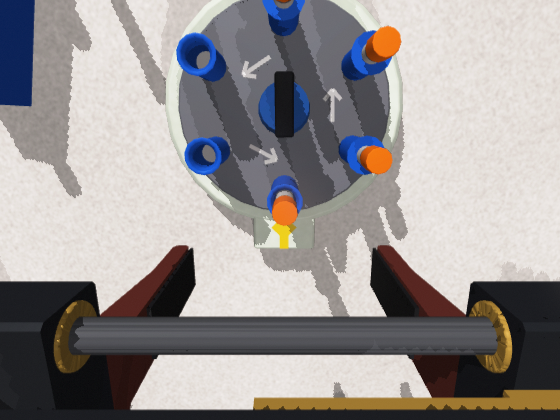

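View pics/s7.png

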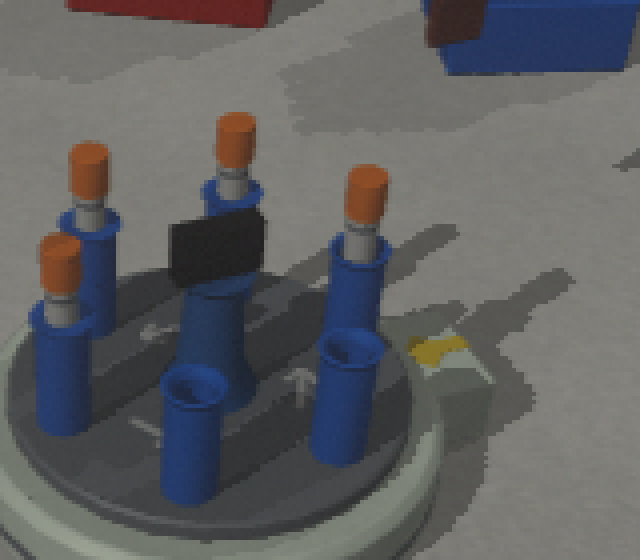

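The tube stands upright in the pocket and its cap top is level with the fixed ones. Next is the knob.

```bash
python3 - <<'E'
from h import *
ctrl.move_ptp((560.3,-131.4,235),down(np.radians(296.5)));ctrl.dwell(.1);st()
p=wrist();cv2.imwrite("pics/w8.png",p["color"]);pickle.dump(p,open("w8.pkl","wb"))
a=np.radians(26.5);u=np.array([np.cos(a),np.sin(a)]);v=np.array([-u[1],u[0]])
im=p["color"].copy()
for i,j in((1,1),(1,-1),(-1,-1),(-1,1)):
    q=np.array([560.3,-131.4])+u*23*i+v*7*j;c=proj(p,(*q,155));print(np.round(c,1));cv2.circle(im,tuple(int(round(k)) for k in c),1,(0,0,255),-1)
c=proj(p,(560.3,-131.4,155)).astype(int)
cv2.imwrite("pics/w8z.png",cv2.resize(im[c[1]-70:c[1]+70,c[0]-80:c[0]+80],None,fx=4,fy=4,interpolation=cv2.INTER_NEAREST))
E
```

```text
t 31.74 tcp [ 559.53 -131.53  234.65] F [-0.73  0.03 -0.01] M [-0.023  0.093 -0.006] g 1.002
[273.9 187.2]
[294.1 187.2]
[293.5 249.6]
[274.3 249.6]
```

View pics/w8z.png

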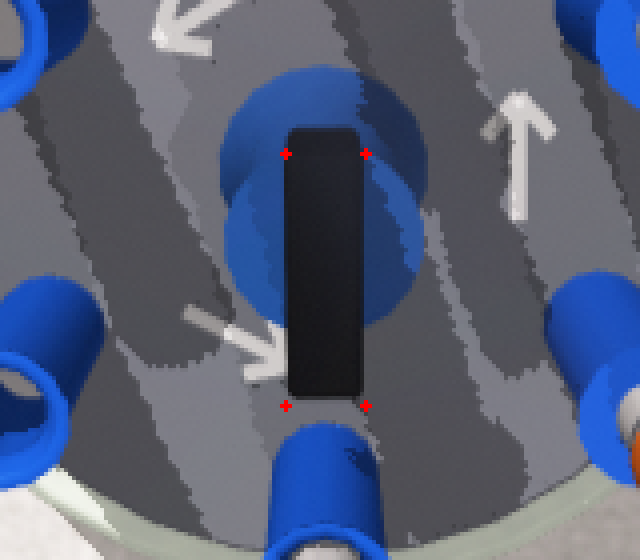

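```bash
python3 - <<'E'
from h import *
x,y=561.2,-131.0
ctrl.move_l((x,y,165),vel=120);ctrl.move_l((x,y,127),vel=60);st();f0=F(10)
ctrl.grab();ctrl.dwell(.1);st();print(F(10)-f0)
s=ctrl.capture("side");cv2.imwrite("pics/s9.png",cv2.resize(s["color"][60:220,230:430],None,fx=3,fy=3,interpolation=3))
E
```

```text
t 33.31 tcp [ 561.33 -131.03  126.98] F [0.15 0.41 0.48] M [0.051 0.086 0.011] g 0.999
t 34.62 tcp [ 561.45 -131.44  127.01] F [ 1.94 -4.22 -1.4 ] M [-0.534 -0.09  -0.044] g 0.158
[ 1.98580104 -4.52108925 -2.18809593]
```

View pics/s9.png

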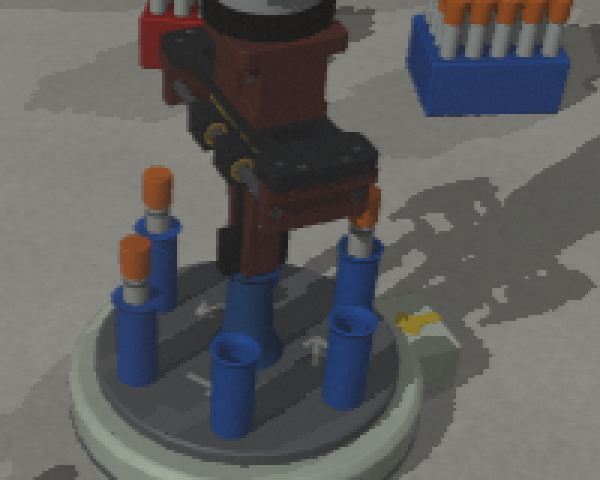

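```bash
python3 - <<'E'
from h import *
x,y=561.5,-131.6
for d in range(10,61,10):
    ctrl.move_l((x,y,127),down(np.radians(296.5+d)),vel=20)
    s=ctrl.read_state();R=Rn.from_rotvec(s["tcp_rot"]).as_matrix()
    print(d,round(s["time"],2),np.round(np.degrees(np.arctan2(R[1,0],R[0,0]))%360-296.5,1),np.round(F(4),1),np.round(s["moment"],2),round(s["grip_width"],3))
    if np.linalg.norm(s["force"])>25: break
E
```

```text
10 35.08 9.8 [ 0.7 -1.6 -1.1] [-0.32  0.02 -0.23] 0.16
20 35.43 19.7 [ 0.7 -1.  -0.8] [-0.24  0.01 -0.24] 0.157
30 35.79 29.7 [ 0.6 -1.1 -0.5] [-0.2   0.05 -0.05] 0.159
40 36.15 39.7 [ 0.7 -0.5 -0.9] [-0.13 -0.04  0.18] 0.156
50 36.51 49.7 [ 1.2 -0.1 -0.7] [-0.03 -0.07  0.21] 0.16
60 36.87 59.7 [ 1.4  0.5 -1.3] [-0.03 -0.13  0.05] 0.158
```

```bash
python3 - <<'E'
from h import *
st();ctrl.open_gripper();st()
ctrl.move_l((561.5,-131.6,250),vel=150)
ctrl.move_l((461.5,-60,300),vel=200);ctrl.dwell(.2);st()
for n in("top","side","wrist"):
    p=wrist() if n=="wrist" else ctrl.capture(n)
    im=p["color"];im={"top":im[170:330,300:460],"side":im[80:240,230:430],"wrist":im}[n]
    cv2.imwrite(f"pics/e_{n}.png",im if n=="wrist" else cv2.resize(im,None,fx=3,fy=3,interpolation=3))
    pickle.dump(p,open(f"e_{n}.pkl","wb"))
    print(n,[(np.round(x["position"],1),round(x["p"],2)) for x in ctrl.tip_of(p,"pocket")])
E
```

```text
t 36.9 tcp [ 561.54 -131.54  126.99] F [ 1.16 -0.13 -0.74] M [ 0.002 -0.111  0.004] g 0.154
t 38.11 tcp [ 561.52 -131.6   127.03] F [-0.38 -0.22  0.37] M [-0.08   0.058 -0.027] g 1.001
t 40.09 tcp [461.91 -60.41 299.4 ] F [ 0.33 -0.47 -0.17] M [-0.077  0.029 -0.004] g 1.0
top [(array([438.8, 241.6]), 0.81)]
side [(array([317.7, 124.7]), 0.93)]
wrist [(array([376.3, 327.1]), 0.97)]
```

View pics/e_top.png

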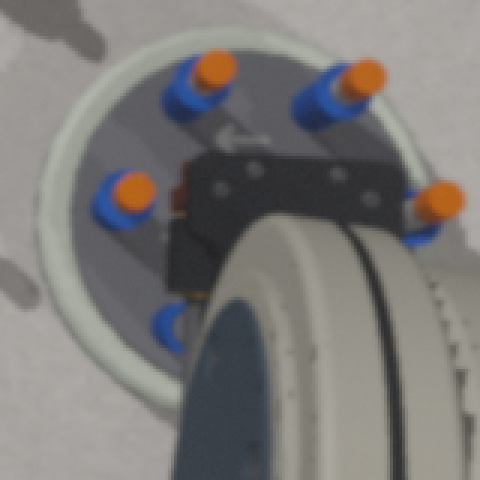

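View pics/e_side.png

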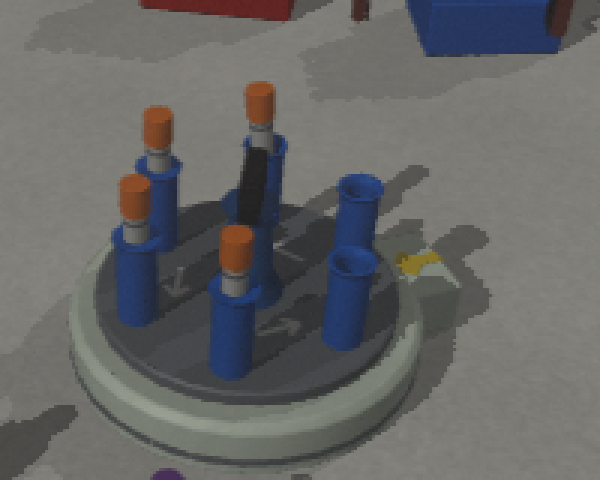

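View pics/e_wrist.png

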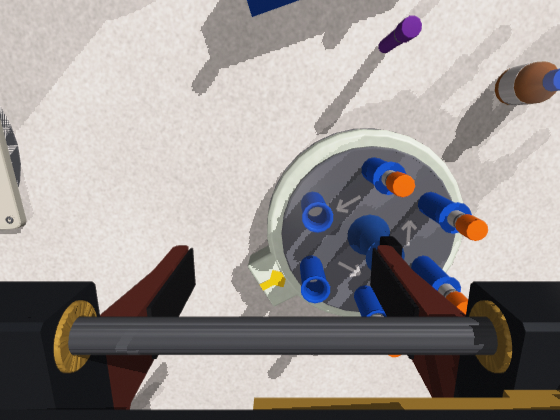

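```bash
python3 -c "
from h import *
st();print(ctrl.job_done())"
```

```text
t 40.39 tcp [461.56 -60.11 299.85] F [ 0.42  0.05 -0.21] M [-0.069  0.103  0.012] g 1.0
the job is handed in; nothing more can be done
None
```

The orange-capped sample is loaded in the carousel pocket with its seat home, and the carousel has been turned one click anticlockwise. I handed the job in at 40.4 s; `job_done` gives no verdict.

- **Seating:** I took the sample from the rack and lowered it into the pocket at the pointer with almost no sideways force. It met the seat with its foot about 46 mm below the mouth. The seat slid about 6 mm at roughly 7.5 N, and I stopped at 12.8 N once the force climbed at the stop, then let go. I did not re-measure the seat after that.
- **Carousel:** I turned the knob 60°, and the twisting moment fell to nearly zero at the click before I let go.
- **Last pictures:** The next empty pocket is at the pointer. Its rim is at side pixel (350,142), the same spot the first pocket held. The sample stands upright one position further on, and its cap looks level with the fixed ones.
- **Not fully shown:** The arm hid part of the changer in the last top picture, including the pocket at the pointer, so that check rests on the side and wrist views. The other rack tubes and the bottle were not fully checked at the end, but nothing was moved near them.
- **Disagreement:** The network's first pocket position was about 5 mm off the rim I measured in the pictures, so I used the measured rim.

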